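# Click the polisher's work-rest arm into its socket

## Robot

A 6-joint arm with a two-finger parallel gripper is mounted at the origin on the work surface. World frame = base frame: x ahead of the robot, y to its left, z up, the work surface at z = 0. Lengths are in m, angles in rad, forces in N, time in s.
With the tool pointing down it reaches from about 0.35 to 0.775 m from the base axis. Payload 5.5 kg.
Tool frame: the origin (TCP) lies between the finger pads; the fingertips stand 25 mm ahead of it and the grasp point (between the pads) lies 6 mm ahead of it; z points along the fingers, y is the line along which they close (so a half turn about z gives the same grasp; the last joint's range is limited). The gripper opens to 85 mm and grips with 20 to 120 N. Pads are 22 mm wide; open, the fingers measure 114 mm over their backs; the gripper's body (76 mm by 85 mm) begins 54 mm behind the grasp point. The pads swing forward as they close: fully open they stand 13 mm farther back than shut.
Start: joints at [1.174, 0.313, 0.046, 1.304, 0, 1.431], TCP at [0.146, 0.556, 0.216] pointing down, gripper open.
Joint ranges: [-2.76, 2.76], [-0.86, 1.69], [-1.03, 1.26], [-2.2, 2.34], [-1.47, 1.5], [-3.14, 3.14]. Speed limits (rad/s): [2.57, 2.57, 3.14, 3.14, 3.14, 3.14].

## Interface

Orientations are given as a rotation vector (axis times angle).
In Python, from rig import r gives the robot as it stands.
- The arm moves only by the shell command python3 -m handwheel 'ROWS' [FORCE]. ROWS is text: rows parted by semicolons, each of 5 numbers parted by spaces: the closure, from 0 (fully open) to 1 (shut), then the shift along the world's x, y, z normalised to -1 to 1, where 1 is 400 mm, then the turn about the world's z normalised to -1 to 1, where 1 is 360 degrees. In form: grip dx dy dz spin; .... A call has 1 to 12 rows; each row is the pose to reach, as a shift and turn from the pose commanded when the call began, turning the shorter way round; what a row does not reach only later rows make up. A row lasts 1/12 s, in which the tool goes at most 41.7 mm and 7.16 degrees, less where a joint would pass 70% of its speed; a pose out of reach is approached as far as the arm can. A call with a number of a shift or a turn outside -1 to 1 is refused whole. A call with a gripper value outside its range is refused whole. The fingers move at their own pace and stop on an object; FORCE is the grip in N (left out, the last holds). Time passes only in rows, so rows that repeat a pose let the fingers close. It gives the time, the measured TCP pose, the force, the opening and the grip force at its end, in the units of the state.
- r.state(): the state, without advancing time (a new reading comes with each control period).
- r.get_image(name): name is "side" or "top"; returns a dict with "color" (400x640x3 uint8, blue, green, red), "vfov" (degrees; the focal length in pixels is half the picture's height over the tangent of half this angle, whatever the lens; pixels are square), "cx", "cy" (the principal point, pixels), "xyz" and "orientation" of the camera in the world. Camera axes: x right, y up, looking along -z (the intrinsics and any distortion apply to the point x, -y, -z); pixel columns grow to the right and rows downward; lengths in m; the calibration is good to about 2 mm. A picture is of the moment at which its call begins. There is no depth.
- r.finish_job(): hands the job in; it is judged then, once.
Trained networks look in a picture, given as the dict that the camera call returned (one of the last four; its "shot" number tells which), for a name from the list of things; names that differ only in an ending like _2 or _b are one class to them, and where a whole thing is asked for, a point or a joint stands for the part that bears it (a point fixed in the world has none). Each returns a list of dicts, best first, with "score" (0 to 1); they miss things now and then, are a little off and sometimes report something else, mostly with a low value. They report only what shows in the picture. A call takes as long as a camera call. They do not tell look-alikes from the thing itself.
- r.search_frame(label, picture): "position" ([row, column] in pixels, amid what is visible of it).
- r.trace(label, picture): "mask" (400x640 bool, what is visible of it) and "position" ([row, column] in pixels, amid what is visible of it).
- r.tip_of(label, picture): "position" ([row, column] in pixels: a listed point, or the origin of a listed thing).
The state is a dict: "time": time; "joint_pos": joint angles; "joint_velocities": joint speeds; "joint_torque": joint torques, N m; "eef_pos": TCP position; "ee_rot": TCP orientation; "force": force on the tool from outside, world axes, zero at the start; "ft_torque": the same for the moment, N m; "gripper_width": finger opening in m; "finger_force": force on a finger pad.
Only numpy, scipy, OpenCV 4.12 (cv2) and the standard library are available. Lean on these libraries where they do the work, as an engineer would, in place of code of your own. Each camera call takes 0.05 s, during which the arm holds its last target. There are 200 camera calls.

## Task

The work-rest arm beside the polishing machine is only loosely started in its bench socket. Squeeze its two spring buttons flush, slide the arm in so that they duck under the socket's mouth, and keep sliding it gently until both buttons pop out through the windows and lock it; then let go. Never force or ram the arm or the socket, and leave the other things on the bench where they are.

Things in the scene. Friction and masses are not known exactly. Their poses are not given: they have to be found in the camera images.
- rest_arm: Bare aluminium square tube, 24 x 24 mm, level, sliding along its length in the socket; it cannot turn. Origin: on the tube's axis, 70 mm above the bench, midway between the two brass buttons. +x along the tube into the socket, +y left, +z up. It runs from 135 mm behind the origin to 52 mm ahead. Sliding friction about 3 N, 4 to 7 N with the buttons rubbing inside; stays where left.
- cross_bar (a point): Middle of the wooden cross bar at the tube's rear end, 138 mm behind the buttons, at tube height; the bar is 18 mm thick and 102 mm long, across the tube. At the start the buttons are 18 to 32 mm outside the socket's mouth and the tube's front is already inside.
- button_left (a joint): Brass spring button on the tube's left (+y) side: oblong dome, 22 mm along the tube, 12 mm high, at axis height. Value in m: 0 = out, 9 mm proud of the tube (42 mm over both); 0.009 = flush. 3 N starts it, 5 N at flush. Pressing its rear half alone presses it all, leaving the front half free to go under the mouth. Inside it reads about 0.008. When out it is blunt: the mouth stops it dead.
- button_right (a joint): The same button on the tube's right (-y) side; the value means the same.
- socket: Blue square sleeve on a dark steel foot, fixed to the bench. Origin: on the bench below the sleeve's mouth; +x along the sleeve from the mouth inwards (the way the arm goes in), +z up. Sleeve 115 mm long, 32 mm wide and high, axis 70 mm above the bench. The foot is 110 mm wide and 17 mm high, 26 to 110 mm beyond the mouth.
- mouth (a point): Centre of the sleeve's open mouth, on its axis, 70 mm above the bench. The side walls are 3 mm thick with 1 mm play beside the tube, so their ends stand 4 mm out from the tube's sides: fingers that slide along the tube stop there.
- slot (a point): Point on the sleeve's axis 48 mm beyond the mouth: middle of the range of the dark collar (37 mm wide, top 94 mm above the bench), which leaves a window 26 mm long on each side. The windows' centre is set anywhere 36 to 60 mm beyond the mouth, not measured. The buttons pop out there by themselves, stand 4 mm proud of the collar and stop the arm within 2 mm either way.
- dye_jar: Closed amber jar of edge dye, 56 mm across, 75 mm tall; origin at its underside; a bystander, not to be disturbed.
- wax_tin: Closed yellow wax tin, 72 mm across, 30 mm high; origin at its underside; a bystander, not to be disturbed.
- awl: Awl with a dark wooden handle, 170 mm long, lying; origin at its underside; a bystander, not to be disturbed.
- brush: Wooden brush, 190 mm long, lying; origin at its underside; a bystander, not to be disturbed.
- compound_bar: Green bar of polishing compound, 100 x 45 x 38 mm; origin at its underside; a bystander, not to be disturbed.
- burnisher: Dark wooden burnishing rod, 100 mm long, 32 mm thick, lying; origin at its underside; a bystander, not to be disturbed.
Not all that is in view belongs to the job. What is shaped like the socket but orange, red or white is not meant.

How it is judged:
On the way, in this order (a step that is already met when the one before it is completed fails the run):
1. both buttons are squeezed flush (at least 7 mm in) while still outside the socket (value of joint each of button_left, button_right above 0.007 m and x of rest_arm in the frame of socket below 0.003 m), for 0.05 s.
2. the arm is slid in with both buttons held down under the socket's walls (value of joint each of button_left, button_right above 0.005 m and x of rest_arm in the frame of socket above 0.012 m), for 0.05 s.
At the end, for the whole second after the job is handed in: Both buttons stand out in the socket's windows (within 2 mm of fully out), the arm's button point 30 to 66 mm beyond the mouth, the arm at rest and let go (value of joint each of button_left, button_right below 0.002 m and x of rest_arm in the frame of socket between 0.03 and 0.066 m and linear speed of rest_arm below 0.01 m/s); the robot touches nothing.
It fails at once if the arm or its buttons are forced against the socket with more than 25 N (contact force between rest_arm and socket above 25 N).
It fails at once if the robot presses on the socket with more than 35 N (contact force between any of the fingers, the arm and socket above 35 N).
It fails at once if a bystander is moved more than 30 mm (distance of any of dye_jar, wax_tin, awl, brush, compound_bar, burnisher from where it was at the start of the episode above 0.03 m).
It also fails if it takes over 42 s, if anything falls off the work surface, if the arm or the gripper's body presses on something with over 40 N, if the wrist force passes 120 N, or if a joint passes its speed limit or range.

## Working session

There is one attempt and no reset: what is moved stays moved. The work goes in short steps, Python scripts to look and compute and a shell command to move; the robot and the scene stay as the last step left them, time stands still between calls to the robot, and variables do not carry over. Pictures are saved under pics/ and viewed, at most 10 in all, crops included, and the job is handed in when it is done.

```bash
mkdir -p pics; ls
cat > h.py <<'E'
import numpy as np, cv2
from scipy.spatial.transform import Rotation as R
from rig import r
def ray(im,p):
    f=200/np.tan(np.radians(im["vfov"])/2)
    v=np.array([(p[1]-im["cx"])/f,-(p[0]-im["cy"])/f,-1.])
    return np.array(im["xyz"]),R.from_rotvec(im["orientation"]).apply(v)
def atz(im,p,z):
    o,d=ray(im,p); return o+d*(z-o[2])/d[2]
def proj(im,X):
    f=200/np.tan(np.radians(im["vfov"])/2)
    v=R.from_rotvec(im["orientation"]).inv().apply(np.array(X)-im["xyz"])
    return [im["cy"]-f*v[1]/-v[2], im["cx"]+f*v[0]/-v[2]]
E
python3 - <<'E'
from h import *
s=r.state();print(s["eef_pos"],s["ee_rot"],s["gripper_width"],s["time"])
for n in ("side","top"):
    im=r.get_image(n);cv2.imwrite(f"pics/{n}0.png",im["color"])
    print(n,{k:v for k,v in im.items() if k!="color"})
    for l in ("mouth","cross_bar","rest_arm","slot","button_left","button_right","socket"):
        print(l,[(np.round(d["position"]),round(d["score"],2),np.round(atz(im,d["position"],0 if l=="socket" else .07),3)) for d in r.tip_of(l,im)[:4]])
E
```

```text
pics
[0.14584212 0.55563826 0.21550165] [-4.02213895e-01 -3.11524723e+00  2.78384418e-03] 0.0856731529189283 0.0
side {'vfov': 55.76960287796557, 'cx': 323.8556148840995, 'cy': 197.89851616234816, 'xyz': array([ 0.13772459, -0.65258719,  0.64875757]), 'orientation': array([ 0.8947552 , -0.27742333, -0.53592554]), 'shot': 1}
mouth [(array([194., 223.]), 0.94, array([0.355, 0.137, 0.07 ])), (array([212., 365.]), 0.87, array([ 0.617, -0.115,  0.07 ])), (array([164., 377.]), 0.83, array([0.783, 0.037, 0.07 ])), (array([181., 294.]), 0.74, array([0.538, 0.091, 0.07 ]))]
cross_bar [(array([221., 301.]), 0.63, array([ 0.471, -0.06 ,  0.07 ]))]
rest_arm [(array([213., 352.]), 0.78, array([ 0.588, -0.103,  0.07 ]))]
slot [(array([164., 396.]), 0.86, array([0.831, 0.01 , 0.07 ])), (array([203., 381.]), 0.68, array([ 0.673, -0.111,  0.07 ])), (array([179., 312.]), 0.6, array([0.585, 0.072, 0.07 ])), (array([193., 245.]), 0.58, array([0.405, 0.112, 0.07 ]))]Traceback (most recent call last):
  File "<stdin>", line 7, in <module>
ValueError: it knows: awl, brush, burnisher, compound_bar, cross_bar, dye_jar, mouth, rest_arm, slot, socket, wax_tin
```

Run:
```python
from h import *
im=r.get_image("top");cv2.imwrite("pics/top0.png",im["color"])
print({k:v for k,v in im.items() if k!="color"})
for l in ("mouth","cross_bar","rest_arm","slot","socket"):
    print(l,[(np.round(d["position"]),round(d["score"],2),np.round(atz(im,d["position"],0 if l=="socket" else .07),3)) for d in r.tip_of(l,im)[:4]])
```

```text
{'vfov': 50.6503366269858, 'cx': 319.005644508038, 'cy': 196.03423140310102, 'xyz': array([0.39399261, 0.0015335 , 1.05458803]), 'orientation': array([ 0.12522796, -0.14199898, -1.58667229]), 'shot': 2}
mouth [(array([284., 256.]), 0.97, array([0.361, 0.138, 0.07 ])), (array([206., 274.]), 0.76, array([0.542, 0.096, 0.07 ])), (array([108., 301.]), 0.7, array([0.783, 0.028, 0.07 ])), (array([172., 359.]), 0.68, array([ 0.62 , -0.108,  0.07 ]))]
cross_bar [(array([221., 443.]), 0.73, array([ 0.498, -0.301,  0.07 ])), (array([236., 346.]), 0.7, array([ 0.466, -0.071,  0.07 ]))]
rest_arm [(array([180., 357.]), 0.93, array([ 0.601, -0.103,  0.07 ]))]
slot [(array([270., 270.]), 0.94, array([0.392, 0.106, 0.07 ])), (array([ 91., 303.]), 0.93, array([0.826, 0.023, 0.07 ])), (array([155., 366.]), 0.83, array([ 0.661, -0.127,  0.07 ])), (array([186., 281.]), 0.65, array([0.589, 0.08 , 0.07 ]))]
socket [(array([208., 274.]), 0.86, array([0.546, 0.103, 0.   ])), (array([121., 301.]), 0.78, array([0.774, 0.032, 0.   ])), (array([180., 356.]), 0.75, array([ 0.615, -0.108,  0.   ])), (array([281., 262.]), 0.74, array([0.366, 0.133, 0.   ]))]
```

View pics/side0.png

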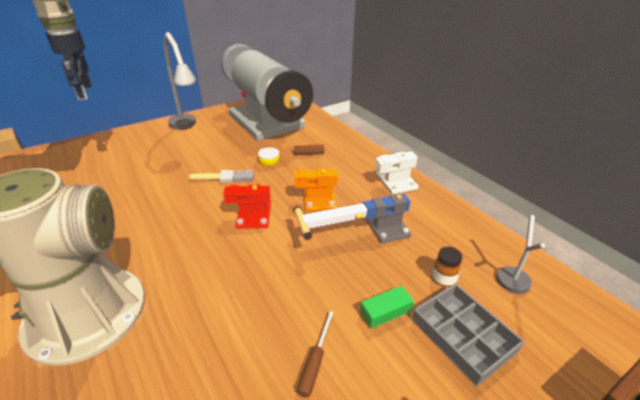

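View pics/top0.png

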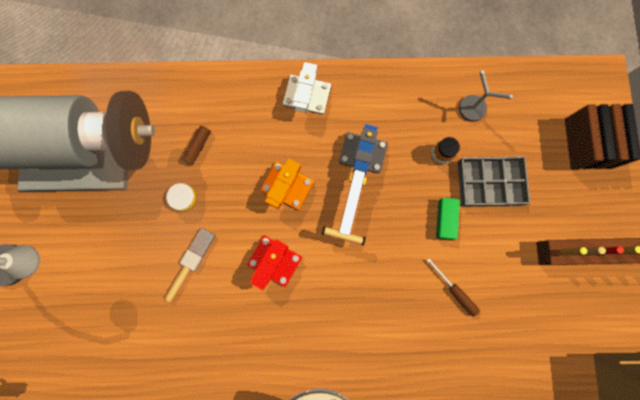

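The look-alikes in the top view are the orange socket (287,183), the red one (268,262), the white one (307,90) and the blue one with the tube at (365,150). The description says blue, so that's my choice. I'll check it in a close crop and fit the tube axis.

Run:
```python
from h import *
im=r.get_image("top"); si=r.get_image("side")
a=cv2.resize(im["color"][105:255,310:410],None,fx=4,fy=4,interpolation=cv2.INTER_CUBIC)
b=cv2.resize(si["color"][180:260,285:415],None,fx=3,fy=3,interpolation=cv2.INTER_CUBIC)
c=np.zeros((600,800,3),np.uint8);c[:,:400]=a;c[:240,405:795]=b
cv2.imwrite("pics/crop1.png",c)
for n,i in (("top",im),("side",si)):
  g=i["color"].astype(int)
  for l in ("rest_arm",):
    m=r.trace(l,i)[0]["mask"];print(n,l,m.sum())
    hsv=cv2.cvtColor(i["color"],cv2.COLOR_BGR2HSV)
    w=m&(hsv[...,1]<70)&(hsv[...,2]>120)
    p=np.argwhere(w)
    if n=="top":
      X=np.array([atz(i,q,.082) for q in p])[:,:2];mu=X.mean(0);u=np.linalg.svd(X-mu)[2][0];u*=np.sign(u[0])
      t=(X-mu)@u;print("axis",mu,u,np.degrees(np.arctan2(u[1],u[0])),mu+t.min()*u,mu+t.max()*u,"width std*3.46",3.46*((X-mu)@[-u[1],u[0]]).std())
```

```text
top rest_arm 1045
axis [ 0.54399336 -0.08665605] [ 0.96057703 -0.27801396] -16.141707180408027 [ 0.47144216 -0.065658  ] [ 0.61881839 -0.10831221] width std*3.46 0.02383239421048551
side rest_arm 263
```

View pics/crop1.png

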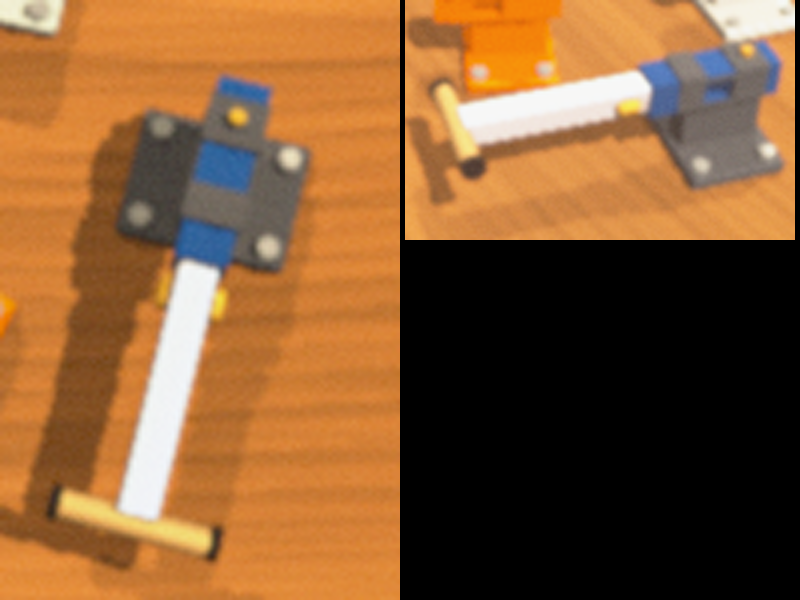

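The crop confirms the choice: the blue sleeve's mouth is at about top px (360,170), the brass buttons are at (351,177) and (364,181), and the cross bar is at (344,236). Next I'll work out the shift and turn.

Run:
```python
from h import *
import json
s=r.state();p=np.array(s["eef_pos"]);M=R.from_rotvec(s["ee_rot"]).as_matrix();print(p,M.round(3),s["time"])
im=r.get_image("top")
u=np.array([.96058,-.27801]);u/=np.linalg.norm(u);v=np.array([-u[1],u[0]]);m0=np.array([.54399,-.08666])
for n,q,z in (("L",(177.5,350.8),.07),("R",(180.7,364.5),.07),("mouth top edge mid",(170.7,360),.083)):
    X=atz(im,q,z)[:2];print(n,X,(X-m0)@u,(X-m0)@v)
yaw=np.degrees(np.arctan2(M[1,1],M[0,1]));print("tool y yaw",yaw,"want 73.86 or -106.14", 73.86-yaw,-106.14-yaw)
for a in (.03,.02,.06): print(a)
```

```text
[0.14605695 0.55620743 0.21644834] [[-0.967  0.254  0.   ]
 [ 0.254  0.967  0.   ]
 [ 0.     0.    -1.   ]] 0.75
L [ 0.60592823 -0.08744495] 0.059714743268729276 0.0164654138995759
R [ 0.59752651 -0.1198202 ] 0.06064486082003186 -0.016969309526467545
mouth top edge mid [ 0.61911    -0.10853383] 0.07823977690607771 -0.0001274544342898902
tool y yaw 75.286460549184 want 73.86 or -106.14 -1.4264605491840001 -181.42646054918401
0.03
0.02
0.06
```

```bash
P='0 .554 -.82 0 -.004'; python3 -m handwheel '0 .554 -.82 0 -.004;0 .554 -.82 0 -.004;0 .554 -.82 0 -.004;0 .554 -.82 0 -.004;0 .554 -.82 0 -.004;0 .554 -.82 0 -.004;0 .554 -.82 0 -.004;0 .554 -.82 0 -.004;0 .554 -.82 0 -.004;0 .554 -.82 0 -.004;0 .554 -.82 0 -.004;0 .554 -.82 0 -.004' 20
python3 -m handwheel '0 .554 -.82 0 0;0 .554 -.82 0 0;0 .554 -.82 0 0;0 .554 -.82 0 0;0 .554 -.82 0 0;0 .554 -.82 0 0;0 .554 -.82 0 0;0 .554 -.82 0 0;0 .554 -.82 0 0;0 .554 -.82 0 0;0 .554 -.82 0 0;0 .554 -.82 0 0'
python3 - <<'E'
from h import *
s=r.state();M=R.from_rotvec(s["ee_rot"]).as_matrix();print(s["eef_pos"],np.degrees(np.arctan2(M[1,1],M[0,1])),s["joint_pos"],s["time"],s["force"])
E
```

```text
time: 1.8
eef_pos: [0.3683, 0.2273, 0.2166]
ee_rot: [0.447, 3.11, 0.001]
force: [-0.5, -0.3, 0.4]
gripper_width: 0.0855
finger_force: 0.0
time: 2.8
eef_pos: [0.5896, -0.0993, 0.2156]
ee_rot: [-0.441, -3.109, -0.001]
force: [-0.5, 0.9, -0.0]
gripper_width: 0.0852
finger_force: 0.0
[ 0.58955713 -0.09925533  0.21555035] 73.84365794945012 [-3.01331071e-01  3.59969138e-01  1.10266207e-01  1.32269035e+00
  6.10835639e-04 -1.93507032e-02] 2.8 [-0.50220265  0.85851348 -0.01248597]
```

```bash
python3 -m handwheel '0 0 0 -.1 0;0 0 0 -.2 0;0 0 0 -.24 0;0 0 0 -.24 0;0 0 0 -.24 0'
python3 - <<'E'
from h import *
im=r.get_image("top"); si=r.get_image("side")
a=cv2.resize(im["color"][105:255,310:410],None,fx=4,fy=4,interpolation=cv2.INTER_CUBIC)
b=cv2.resize(si["color"][150:270,285:415],None,fx=3,fy=3,interpolation=cv2.INTER_CUBIC)
c=np.zeros((600,800,3),np.uint8);c[:,:400]=a;c[:360,405:795]=b
cv2.imwrite("pics/crop2.png",c)
s=r.state();print(s["eef_pos"])
E
```

```text
time: 3.22
eef_pos: [0.5881, -0.0975, 0.1202]
ee_rot: [-0.437, -3.109, -0.001]
force: [-0.3, 0.3, -0.0]
gripper_width: 0.0853
finger_force: 0.0
[ 0.59033373 -0.09885414  0.12263642]
```

View pics/crop2.png

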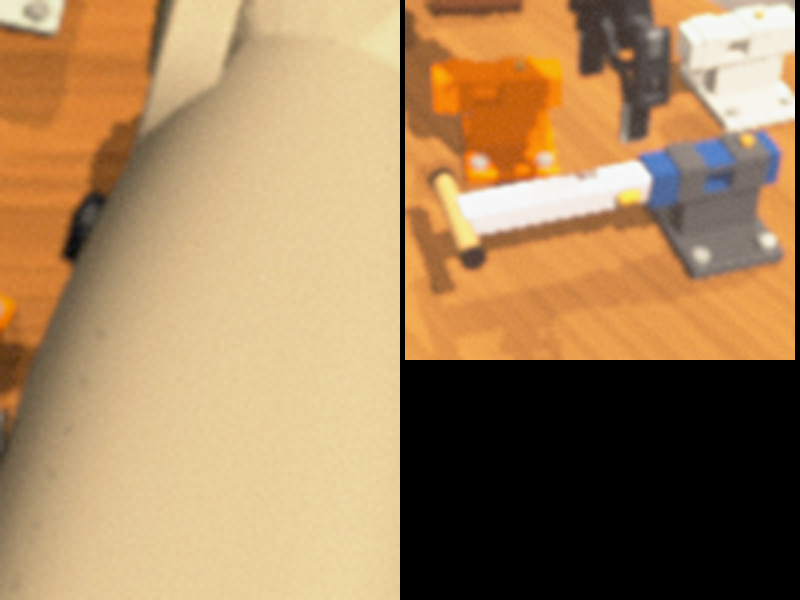

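Run:
```python
from h import *
im=r.get_image("top"); si=r.get_image("side"); s=r.state()
T=np.array(s["eef_pos"]);print(T,s["gripper_width"])
for k in (-.045,.045):
  for z in (.098,.112): 
    X=[T[0]+.278*k,T[1]+.96*k,z];print(k,z,np.round(proj(si,X)),np.round(proj(im,X)))
for n,X in (("btn",[.6016,-.1034,.07]),("mouth",[.6195,-.1085,.07]),("bar",[.469,-.065,.07])): print(n,np.round(proj(si,X)),np.round(proj(im,X)))
cv2.imwrite("pics/side1.png",si["color"])
```

```text
[ 0.590785   -0.09957699  0.12293727] 0.08527323426704665
-0.045 0.098 [214. 360.] [186. 376.]
-0.045 0.112 [210. 360.] [185. 377.]
0.045 0.098 [192. 346.] [176. 338.]
0.045 0.112 [188. 347.] [175. 339.]
btn [211. 357.] [179. 358.]
mouth [210. 364.] [172. 359.]
bar [222. 302.] [235. 343.]
```

View pics/side1.png

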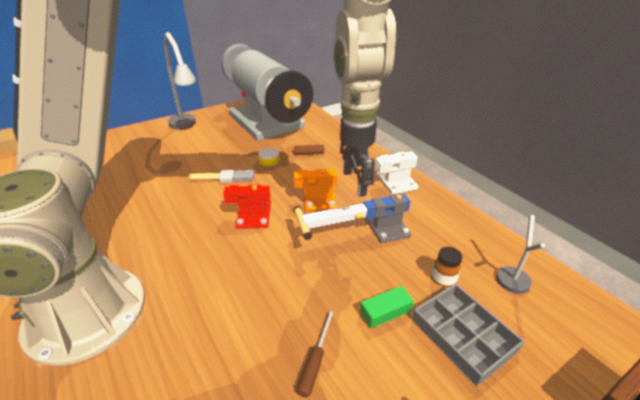

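The right fingertip shows at about (362,193) in the side view, but the projection says (360,212). That's about 20 px too high, so I'll triangulate before going lower.

Run:
```python
from h import *
im=r.get_image("top"); si=r.get_image("side"); s=r.state()
def tri(a,b):
    (o1,d1),(o2,d2)=ray(si,a),ray(im,b)
    t=np.linalg.lstsq(np.c_[d1,-d2],o2-o1,rcond=None)[0];A=o1+t[0]*d1;B=o2+t[1]*d2;return (A+B)/2,np.linalg.norm(A-B)
print("left finger",tri((172,348),(162,331)))
print("mouth",tri((212,365),(172,359)),"bar",tri((221,301),(236,346)))
print("start tips",[np.round(proj(si,[.146+k*.254,.556+k*.967,.20])) for k in (-.045,.045)])
print(s["eef_pos"],s["joint_pos"],s["time"],s["force"])
c=np.zeros((600,800,3),np.uint8)
c[:480,:400]=cv2.resize(si["color"][120:240,310:410],None,fx=4,fy=4,interpolation=cv2.INTER_CUBIC)
i0=cv2.imread("pics/side0.png");c[:480,400:]=cv2.resize(i0[0:120,30:130],None,fx=4,fy=4,interpolation=cv2.INTER_CUBIC)
cv2.imwrite("pics/crop3.png",c)
```

```text
left finger (array([ 0.62409647, -0.03669454,  0.14030743]), np.float64(0.006133297546372528))
mouth (array([ 0.62192676, -0.10903195,  0.06255997]), np.float64(0.0027744534911493222)) bar (array([ 0.46546891, -0.07053105,  0.07886233]), np.float64(0.0019513805546461712))
start tips [array([114.,  89.]), array([102.,  93.])]
[ 0.59042826 -0.09991455  0.12235379] [-3.01695604e-01  3.97579502e-01 -6.58186221e-02  1.10404710e+00
  1.20059068e-04 -2.00637880e-02] 3.5167 [ 0.2661472  -0.09572018  0.08983939]
```

View pics/crop3.png

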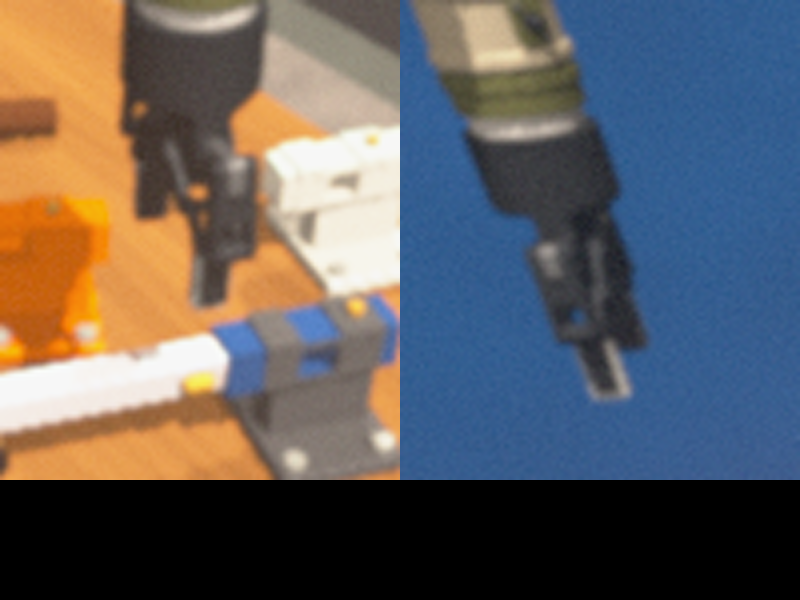

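Run:
```python
from h import *
im=r.get_image("top"); si=r.get_image("side")
T=np.array([.5904,-.0995]);v=np.array([.278,.9606])
for k in (.045,.057):
  for z in (.11,.15,.2): X=[*(T+k*v),z];print(k,z,"top",np.round(proj(im,X)),"side",np.round(proj(si,X)))
for q in ((195,362),(174,347)):
  for z in (.11,.14,.17): print(q,atz(si,q,z).round(3))
cv2.imwrite("pics/topc.png",cv2.resize(im["color"][100:250,250:450],None,fx=4,fy=4,interpolation=cv2.INTER_CUBIC))
```

```text
0.045 0.11 top [175. 339.] side [188. 346.]
0.045 0.15 top [171. 340.] side [175. 347.]
0.045 0.2 top [166. 341.] side [157. 348.]
0.057 0.11 top [174. 334.] side [186. 345.]
0.057 0.15 top [170. 334.] side [172. 345.]
0.057 0.2 top [164. 335.] side [154. 346.]
(195, 362) [ 0.618 -0.099  0.11 ]
(195, 362) [ 0.591 -0.13   0.14 ]
(195, 362) [ 0.565 -0.16   0.17 ]
(174, 347) [ 0.642 -0.006  0.11 ]
(174, 347) [ 0.614 -0.042  0.14 ]
(174, 347) [ 0.586 -0.078  0.17 ]
```

View pics/topc.png

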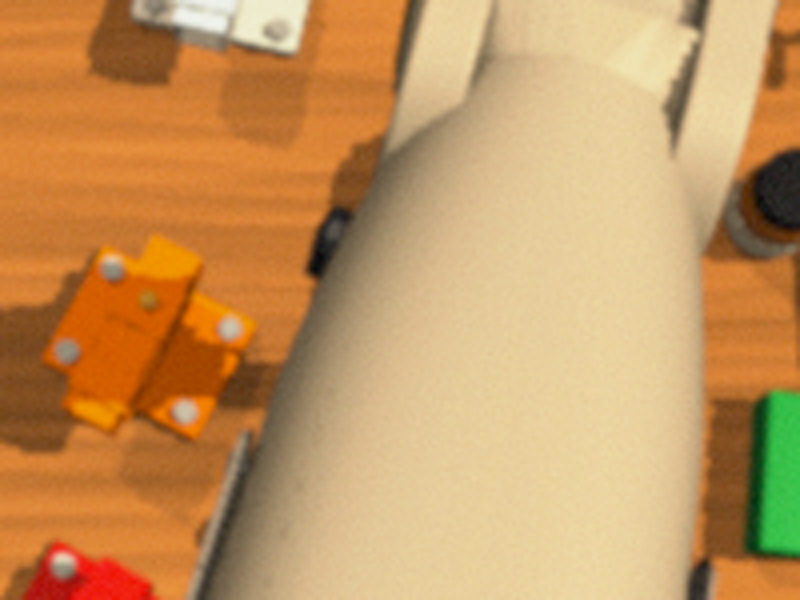

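```bash
python3 -m handwheel '0 0 0 -.03 0;0 0 0 -.06 0;0 0 0 -.075 0;0 0 0 -.075 0;0 0 0 -.075 0'
python3 - <<'E'
from h import *
si=r.get_image("side");s=r.state();print(s["eef_pos"],s["force"],s["time"])
cv2.imwrite("pics/side2.png",cv2.resize(si["color"][140:240,300:420],None,fx=6,fy=6,interpolation=cv2.INTER_CUBIC))
E
```

```text
time: 4.03
eef_pos: [0.589, -0.0998, 0.0904]
ee_rot: [-0.442, -3.11, -0.0]
force: [1.2, 0.3, 0.9]
gripper_width: 0.0851
finger_force: 0.0
[ 0.58946194 -0.09994174  0.09086504] [-0.97872959  1.43487194  0.37809431] 4.0833
```

View pics/side2.png

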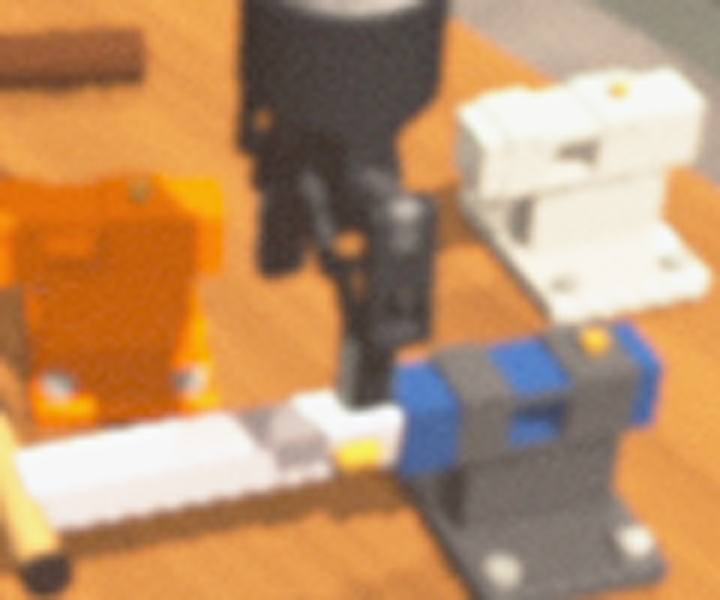

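The finger's tip shows at about (362,207), still above and beside the tube, with no contact. I'll descend on to TCP z 0.076 with the fingers open and save a view there.

```bash
python3 -m handwheel '0 0 0 -.0125 0;0 0 0 -.025 0;0 0 0 -.0375 0;0 0 0 -.0375 0;0 0 0 -.0375 0'
python3 - <<'E'
from h import *
si=r.get_image("side");s=r.state();print(s["eef_pos"],s["force"],s["time"])
a=cv2.resize(si["color"][150:250,300:400],None,fx=6,fy=6,interpolation=cv2.INTER_CUBIC)
cv2.imwrite("pics/side3.png",a)
hsv=cv2.cvtColor(si["color"],cv2.COLOR_BGR2HSV)
# dark pixels column around the finger, rows
for row in range(190,236,2): print(row,"".join("#" if hsv[row,c,2]<80 else ("y" if hsv[row,c,1]>150 and 20<hsv[row,c,0]<32 and hsv[row,c,2]>180 else ("w" if hsv[row,c,1]<60 and hsv[row,c,2]>150 else ("b" if 95<hsv[row,c,0]<130 and hsv[row,c,1]>90 else "."))) for c in range(330,385)))
E
```

```text
time: 4.5
eef_pos: [0.5888, -0.0997, 0.0749]
ee_rot: [-0.441, -3.109, -0.0]
force: [0.3, -0.4, 0.0]
gripper_width: 0.0853
finger_force: 0.0
[ 0.58909355 -0.09976718  0.07518535] [ 0.53651464 -0.11972676  0.65304449] 4.55
190 .........................##...###......................
192 .......................................................
194 ...y...................................#...............
196 ..............................##.###..##...............
198 ............................####..##..#.......wwwwww.bb
200 ............................####.....................bb
202 .............................##..........bb.......ww.w.
204 ..............................####..bbbbbbbbb.......w..
206 ....yy..............wwwwwww...####..bbbbbbbbbb.........
208 ...............wwwwwwwwwwww...##...ww.bbbbbbbb.........
210 wwwwwwwwwwwwwwwwwwwwwwwwwww....#..wwwwbbbbbbbb.........
212 wwwwwwwwwwwwwwwwwwwwwwwwww........wwwwbbbbbbbb.........
214 wwwwwwwwwwwwwwwwwwwwwwwww.........www.bbbbbbbb.........
216 wwwwwwwwwwwwwwwwwwwwwwwww..yyyyy...w..bbbbbbb..........
218 wwwwwwwwwwwwwwwwwwwwwwwww..............................
220 wwwwwwwwwwwwwwww..............................#........
222 wwwwwwwww..............................................
224 .......................................................
226 .......................................................
228 .......................................................
230 .......................................................
232 ...................................................wwww
234 ..................................................wwwww
```

View pics/side3.png

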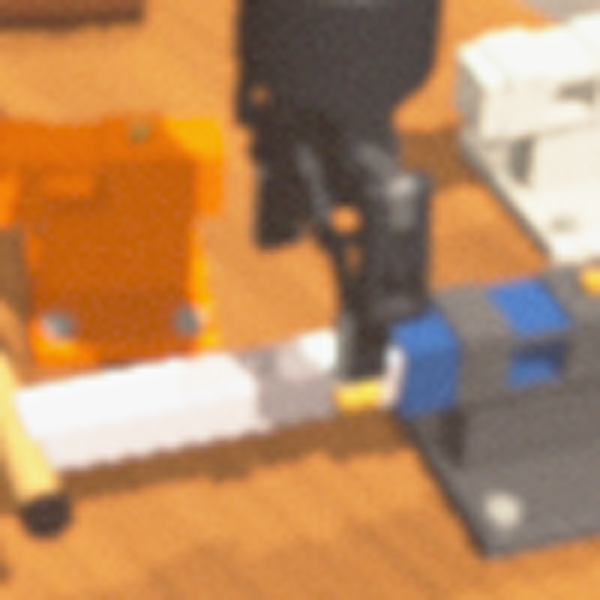

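Run:
```python
from h import *
si=r.get_image("side")
print("btnR",proj(si,[.597,-.119,.07]))
u=np.array([.9606,-.278]);v=np.array([.278,.9606]);T=np.array([.589,-.0997])
for w in (-.0425,-.03):
  for z in (.063,.076,.09): print(w,z,[np.round(proj(si,[*(T+w*v+a*u),z])) for a in (-.011,.011)])
```

```text
btnR [np.float64(215.48253427293304), np.float64(359.0767535764728)]
-0.0425 0.063 [array([227., 353.]), array([225., 362.])]
-0.0425 0.076 [array([222., 354.]), array([221., 363.])]
-0.0425 0.09 [array([218., 354.]), array([216., 363.])]
-0.03 0.063 [array([223., 352.]), array([221., 360.])]
-0.03 0.076 [array([219., 352.]), array([217., 361.])]
-0.03 0.09 [array([214., 352.]), array([213., 361.])]
```

```bash
for i in 1; do python3 -m handwheel '.1 0 0 0 0;.1 0 0 0 0;.2 0 0 0 0;.2 0 0 0 0' 20; python3 -m handwheel '.3 0 0 0 0;.3 0 0 0 0;.4 0 0 0 0;.4 0 0 0 0;.4 0 0 0 0' 20; done
python3 - <<'E'
from h import *
si=r.get_image("side");s=r.state();print(s["eef_pos"],s["force"],s["gripper_width"],s["time"])
hsv=cv2.cvtColor(si["color"],cv2.COLOR_BGR2HSV)
for row in range(196,232,2): print(row,"".join("#" if hsv[row,c,2]<100 else ("y" if hsv[row,c,1]>150 and 20<hsv[row,c,0]<32 and hsv[row,c,2]>180 else ("w" if hsv[row,c,1]<60 and hsv[row,c,2]>150 else ("b" if 95<hsv[row,c,0]<130 and hsv[row,c,1]>90 else "."))) for c in range(330,385)))
E
```

```text
time: 4.93
eef_pos: [0.5893, -0.0999, 0.0756]
ee_rot: [0.441, 3.11, 0.0]
force: [0.4, 0.3, 0.7]
gripper_width: 0.0684
finger_force: 0.0
time: 5.35
eef_pos: [0.5893, -0.0998, 0.0754]
ee_rot: [0.441, 3.11, 0.0]
force: [0.1, 0.8, 0.8]
gripper_width: 0.0514
finger_force: 0.0
[ 0.58925108 -0.09981348  0.07539528] [-0.05169198  0.13486642 -0.50815842] 0.05105623441140578 5.4
196 ...y............######################.................
198 ........................##############.......wwwww.w.bb
200 ....y....................#######..####.ww............bb
202 ..........................########.bbbbbbbb........w.w.
204 ..........................#####.wwwbbbbbbbbbb..........
206 ....yy....................#####wwwwwbbbbbbbbbb.........
208 ................wwwwwww...#####wwwwww.bbbbbbbb.........
210 wwwwwwwwwwwwwwwwwwwwwwww..####.wwwwwwwbbbbbbbb.........
212 wwwwwwwwwwwwwwwwwwwwwwwww.......wwwwwwbbbbbbbb.........
214 wwwwwwwwwwwwwwwwwwwwwwwww.........www.bbbbbbbb.........
216 wwwwwwwwwwwwwwwwwwwwwwwww..yyyyy...w.bbbbbbbb..........
218 wwwwwwwwwwwwwwwwwwwwwwwww.............b.....####.......
220 wwwwwwwwwwwwwwwwwww..................###..######.......
222 wwwwwwwww.............................###.######.......
224 ........................................#.#####........
226 .............................................##........
228 .......................................................
230 .......................................................
```

```bash
python3 - <<'E'
from h import *
si=r.get_image("side")
u=np.array([.9606,-.278]);v=np.array([.278,.9606]);m=np.array([.6195,-.1085])
print("foot corner z0",proj(si,[*(m+.026*u-.055*v),0]),"seen 241.7,381.7")
print("base",proj(si,[0,0,0]))
# bar ends
b=m-.157*u
for k in(-.051,.051):print("bar end",proj(si,[*(b+k*v),.07]),"seen ~(235,307.5),(215,297)")
print("sleeve top near corner",proj(si,[*(m-.016*v),.086]),"tube top near mouth",proj(si,[*(m-.012*v),.082]))
# hand parts
s=r.state();T=np.array(s["eef_pos"])
for z in(.05,.12,.2,.25):print(z,proj(si,[T[0],T[1],z]))
print(s["joint_pos"])
# undistort guess: start view gripper
E
python3 -m handwheel '0 0 0 0 0;0 0 0 0 0;0 0 0 0 0;0 0 0 0 0' ; python3 -m handwheel '0 0 0 -.01 0;0 0 0 -.02 0;0 0 0 -.02 0'
```

```text
foot corner z0 [np.float64(243.70283232300963), np.float64(379.9270018515508)] seen 241.7,381.7
base [np.float64(312.8549637850133), np.float64(85.8694001946748)]
bar end [np.float64(236.2501881136449), np.float64(307.1864830838652)] seen ~(235,307.5),(215,297)
bar end [np.float64(208.94699892993196), np.float64(296.21702845444884)] seen ~(235,307.5),(215,297)
sleeve top near corner [np.float64(208.79589604778468), np.float64(366.7700571953624)] tube top near mouth [np.float64(209.09869535790074), np.float64(366.002479572649)]
0.05 [np.float64(218.64408274877655), np.float64(351.2604115393843)]
0.12 [np.float64(195.78316483060527), np.float64(352.84093080801483)]
0.2 [np.float64(166.83844462408325), np.float64(354.84206165390987)]
0.25 [np.float64(146.99390517627972), np.float64(356.2140396771292)]
[-3.02118513e-01  4.31833105e-01 -1.35277725e-01  1.00367452e+00
  1.35843299e-04 -2.01700381e-02]
time: 5.78
eef_pos: [0.5893, -0.0998, 0.0754]
ee_rot: [0.441, 3.11, 0.0]
force: [-0.3, 0.1, -0.1]
gripper_width: 0.0853
finger_force: 0.0
time: 6.03
eef_pos: [0.5886, -0.0996, 0.0663]
ee_rot: [-0.441, -3.109, -0.001]
force: [0.2, 0.3, 0.1]
gripper_width: 0.0855
finger_force: 0.0
```

```bash
cat >> h.py <<'E'
def look(c0=330,c1=385,r0=196,r1=236):
    si=r.get_image("side");s=r.state();print(s["eef_pos"],s["force"],s["gripper_width"],s["time"])
    hsv=cv2.cvtColor(si["color"],cv2.COLOR_BGR2HSV)
    for row in range(r0,r1,2): print(row,"".join("#" if hsv[row,c,2]<100 else ("y" if hsv[row,c,1]>150 and 20<hsv[row,c,0]<32 and hsv[row,c,2]>180 else ("w" if hsv[row,c,1]<60 and hsv[row,c,2]>150 else ("b" if 95<hsv[row,c,0]<130 and hsv[row,c,1]>90 else "."))) for c in range(c0,c1)))
    return si
E
python3 -m handwheel '0 0 0 -.01 0;0 0 0 -.02 0;0 0 0 -.03 0;0 0 0 -.04 0;0 0 0 -.04 0'
python3 -c "
from h import *
look(345,375,200)"
```

```text
time: 6.45
eef_pos: [0.5886, -0.0996, 0.0502]
ee_rot: [-0.441, -3.109, -0.001]
force: [1.4, 0.3, 0.6]
gripper_width: 0.0851
finger_force: 0.0
[ 0.58875646 -0.09968344  0.05070701] [-0.12027199 -0.08545617  0.23922946] 0.08534055865224169 6.5
200 .........###.#############....
202 ..........##..###########.bb..
204 ...........##############.bbbb
206 .......wwww.#############bbbbb
208 .wwwwwwwwww.#############bbbbb
210 wwwwwwwwwww.#######...###.bbbb
212 wwwwwwwwww...######.....bbbbbb
214 wwwwwwwwww...#####.ww..bbbbbbb
216 wwwwwwwwww...#####.ww.bbbbbbbb
218 wwwwwwwww....#####.....b.....#
220 ..........w..####.....###...##
222 ...........w...........##.####
224 .........................#.###
226 ..............................
228 ..............................
230 ..............................
232 ..............................
234 ..............................
```

```bash
python3 -m handwheel '0 -.006 .0017 -.01 0;0 -.012 .0035 -.022 0;0 -.012 .0035 -.022 0;0 -.012 .0035 -.022 0;.2 -.012 .0035 -.022 0;.3 -.012 .0035 -.022 0;.4 -.012 .0035 -.022 0;.4 -.012 .0035 -.022 0;.4 -.012 .0035 -.022 0;.4 -.012 .0035 -.022 0' 20
python3 -c "
from h import *
look(345,375,200)"
```

```text
time: 7.33
eef_pos: [0.5845, -0.0984, 0.0427]
ee_rot: [0.441, 3.11, 0.0]
force: [0.1, 0.1, 0.8]
gripper_width: 0.0513
finger_force: 0.0
[ 0.58453064 -0.09842599  0.04265867] [1.15888576 0.18887566 0.2776615 ] 0.051415019031056566 7.3833
200 ################....###.ww....
202 #################..###bbbbbb..
204 ########...##########.bbbbbbbb
206 ......#...###########bbbbbbbbb
208 wwwww.###############.bbbbbbbb
210 wwwww.#############....bbbbbbb
212 wwwww..#######..###.ww.bbbbbbb
214 wwwww...#####...y...ww.bbbbbbb
216 wwwww...#####...y...w.bbbbbbbb
218 wwwww...#####.........bb.....#
220 ........#####.........####.###
222 ........###............##.####
224 .........................#..##
226 ..............................
228 ..............................
230 ..............................
232 ..............................
234 ..............................
```

```bash
python3 -m handwheel '.4 .005 -.0014 0 0;.45 .005 -.0014 0 0;.5 .005 -.0014 0 0;.55 .005 -.0014 0 0;.6 .005 -.0014 0 0;.6 .005 -.0014 0 0;.6 .005 -.0014 0 0' 20
python3 -m handwheel '.65 0 0 0 0;.7 0 0 0 0;.75 0 0 0 0;.8 0 0 0 0;.8 0 0 0 0;.8 0 0 0 0' 20
python3 -c "
from h import *
look(345,375,200)"
```

```text
time: 7.97
eef_pos: [0.5868, -0.0991, 0.0431]
ee_rot: [0.441, 3.11, -0.0]
force: [-0.7, 0.7, 4.1]
gripper_width: 0.0342
finger_force: 3.7
time: 8.47
eef_pos: [0.5866, -0.0998, 0.0433]
ee_rot: [0.442, 3.11, -0.002]
force: [-1.6, -1.8, 7.0]
gripper_width: 0.0237
finger_force: 23.2
[ 0.58659609 -0.09974358  0.04328905] [-1.36130642 -1.45233717  6.96312168] 0.0235304706131051 8.5167
200 .##############..www.....w....
202 ..#######..######...##.bbbbb..
204 .####################.bbbbbbbb
206 ....#################bbbbbbbbb
208 wwwww.############.www.bbbbbbb
210 wwww...#######....wwwwwbbbbbbb
212 wwww...#####.wwwwwwwwwwbbbbbbb
214 wwww...#####....wwwwww.bbbbbbb
216 wwww...#####.wwwwwwww..bbbbbbb
218 wwww...#####.w........bb.....#
220 ww...w................###..###
222 .......................###.###
224 .........................#####
226 ..............................
228 ..............................
230 ..............................
232 ..............................
234 ..............................
```

```bash
python3 -m handwheel '.8 .0024 -.0007 0 0;.8 .0048 -.0014 0 0;.8 .0072 -.0021 0 0;.8 .0096 -.0028 0 0;.8 .012 -.0035 0 0;.8 .0144 -.0042 0 0;.8 .0144 -.0042 0 0' 20
python3 -c "
from h import *
look(335,375,204,222)"
```

```text
time: 9.1
eef_pos: [0.592, -0.1013, 0.0433]
ee_rot: [-0.442, -3.11, 0.002]
force: [-3.5, -1.4, 8.4]
gripper_width: 0.0237
finger_force: 23.3
[ 0.5919599  -0.10130106  0.04327411] [-3.58404085 -1.52219606  7.47677523] 0.023600901059021667 9.15
204 .............####################.bbbbbb
206 .................###############.bbbbbbb
208 ..wwwwwwwwwwwwww.###############bbbbbbbb
210 wwwwwwwwwwwwwwww...######...www..bbbbbbb
212 wwwwwwwwwwwwwwww...#####.wwwwwww.bbbbbbb
214 wwwwwwwwwwwwwwww...#####....wwww.bbbbbbb
216 wwwwwwwwwwwwwwww...#####.wwwwww.bbbbbbbb
218 wwwwwwwwwwwwwwww...#####........bb.....#
220 wwwwwwwwwwww....................###...##
```

```bash
python3 -m handwheel '.8 .0024 -.0007 0 0;.8 .0048 -.0014 0 0;.8 .0072 -.0021 0 0;.8 .0096 -.0028 0 0;.8 .012 -.0035 0 0;.8 .012 -.0035 0 0' 20
python3 -m handwheel '.8 .0024 -.0007 0 0;.8 .0048 -.0014 0 0;.8 .0048 -.0014 0 0' 20
python3 -m handwheel '.8 .0024 -.0007 0 0;.8 .0048 -.0014 0 0;.8 .0048 -.0014 0 0' 20
python3 -c "
from h import *
look(335,375,204,222)"
```

```text
time: 9.65
eef_pos: [0.5968, -0.1027, 0.0433]
ee_rot: [-0.442, -3.11, 0.002]
force: [-2.3, -2.1, 8.5]
gripper_width: 0.0237
finger_force: 23.3
time: 9.9
eef_pos: [0.5987, -0.1032, 0.0433]
ee_rot: [-0.442, -3.11, 0.002]
force: [-3.2, -1.4, 7.2]
gripper_width: 0.0232
finger_force: 23.3
time: 10.15
eef_pos: [0.6006, -0.1037, 0.0433]
ee_rot: [-0.442, -3.11, 0.002]
force: [-3.2, -0.7, 6.4]
gripper_width: 0.0234
finger_force: 23.3
[ 0.60058652 -0.10373819  0.04327968] [-2.59002379 -1.62078937  8.58158194] 0.023536944614211252 10.2
204 .................####################bbb
206 .....................###############bbbb
208 ..wwwwwwwwwwwwwwwwww.##############bbbbb
210 wwwwwwwwwwwwwwwwwww....#####..w..bbbbbbb
212 wwwwwwwwwwwwwwwwwwww...#####.....bbbbbbb
214 wwwwwwwwwwwwwwwwwwww...####....w.bbbbbbb
216 wwwwwwwwwwwwwwwwwwww...####.www..bbbbbbb
218 wwwwwwwwwwwwwwwwwwwwww.###.......b.....#
220 wwwwwwwwwwwwww..................###..###
```

```bash
python3 -m handwheel '.8 .0024 -.0007 0 0;.8 .0048 -.0014 0 0;.8 .0048 -.0014 0 0' 20
python3 -m handwheel '.8 .0024 -.0007 0 0;.8 .0048 -.0014 0 0;.8 .0048 -.0014 0 0' 20
python3 -m handwheel '.8 .0024 -.0007 0 0;.8 .0024 -.0007 0 0' 20
python3 -c "
from h import *
look(335,375,204,222)"
```

```text
time: 10.45
eef_pos: [0.6025, -0.1043, 0.0433]
ee_rot: [-0.442, -3.11, 0.002]
force: [-2.9, -2.2, 6.8]
gripper_width: 0.0238
finger_force: 23.3
time: 10.7
eef_pos: [0.6044, -0.1048, 0.0433]
ee_rot: [-0.442, -3.11, 0.002]
force: [-3.1, -1.0, 7.6]
gripper_width: 0.0235
finger_force: 23.3
time: 10.87
eef_pos: [0.6054, -0.1051, 0.0433]
ee_rot: [-0.441, -3.11, 0.002]
force: [-4.2, -1.6, 8.4]
gripper_width: 0.0238
finger_force: 23.3
[ 0.60536335 -0.10509522  0.04329604] [-3.03680966 -0.80235833  7.14708712] 0.023330207966523315 10.9167
204 ...................#####################
206 ..................wwww.###############bb
208 ..wwwwwwwwwwwwwwwwwwww..#############bbb
210 wwwwwwwwwwwwwwwwwwwww....#######..bbbbbb
212 wwwwwwwwwwwwwwwwwwwwww...#####...bbbbbbb
214 wwwwwwwwwwwwwwwwwwwwww...#####...bbbbbbb
216 wwwwwwwwwwwwwwwwwwwwwww..#####..bbbbbbbb
218 wwwwwwwwwwwwwwwwwwwwwwww........bb.....#
220 wwwwwwwwwwwwww..................###...##
```

```bash
python3 -m handwheel '.8 .0024 -.0007 0 0;.8 .0024 -.0007 0 0' 20|egrep 'eef|force'
python3 -m handwheel '.8 .0024 -.0007 0 0;.8 .0024 -.0007 0 0' 20|egrep 'eef|force'
python3 -m handwheel '.8 .0024 -.0007 0 0;.8 .0024 -.0007 0 0' 20|egrep 'eef|force'
python3 -c "
from h import *
look(335,375,204,222)"
```

```text
eef_pos: [0.6063, -0.1054, 0.0433]
force: [-3.0, -2.4, 6.7]
finger_force: 23.3
eef_pos: [0.6073, -0.1057, 0.0433]
force: [-3.2, -1.6, 7.0]
finger_force: 23.3
eef_pos: [0.6082, -0.1059, 0.0433]
force: [-3.2, -1.0, 7.7]
finger_force: 23.3
[ 0.60824463 -0.10590063  0.04327905] [-2.68945512 -1.53540699  8.56396808] 0.024054247251979487 11.4667
204 ......................##################
206 ...................www..###############b
208 ..wwwwwwwwwwwwwwwwwwww...#############bb
210 wwwwwwwwwwwwwwwwwwwwwww...######..bbbbbb
212 wwwwwwwwwwwwwwwwwwwwwww...######.bbbbbbb
214 wwwwwwwwwwwwwwwwwwwwwww...#####.bbbbbbbb
216 wwwwwwwwwwwwwwwwwwwwwww...#####.bbbbbbbb
218 wwwwwwwwwwwwwwwwwwwwww.ww..............#
220 wwwwwwwwwwwwww..................###..###
```

```bash
python3 -m handwheel '.8 .0024 -.0007 0 0;.8 .0024 -.0007 0 0' 20|egrep 'eef|force'
python3 -m handwheel '.8 .0018 -.0005 0 0;.8 .0018 -.0005 0 0' 20|egrep 'eef|force'
python3 -c "
from h import *
look(335,375,204,222)"
```

```text
eef_pos: [0.6092, -0.1062, 0.0433]
force: [-2.0, -0.7, 7.3]
finger_force: 23.3
eef_pos: [0.6092, -0.1062, 0.0433]
force: [-4.8, -1.5, 10.5]
finger_force: 25.3
[ 0.60922147 -0.10620259  0.04331532] [-5.42682169 -1.05075571  8.63742422] 0.02350301373690592 11.85
204 .......................#################
206 ...................wwww..##############.
208 ..wwwwwwwwwwwwwwwwwwwww..#############bb
210 wwwwwwwwwwwwwwwwwwwwwww...######..bbbbbb
212 wwwwwwwwwwwwwwwwwwwwwww...######.bbbbbbb
214 wwwwwwwwwwwwwwwwwwwwwww...######.bbbbbbb
216 wwwwwwwwwwwwwwwwwwwwwww...#####..bbbbbbb
218 wwwwwwwwwwwwwwwwwwwww..................#
220 wwwwwwwwwwwwww..................###..###
```

```bash
python3 -m handwheel '.7 0 0 0 0;.6 0 0 0 0;.5 0 0 0 0;.4 0 0 0 0;.4 0 0 0 0;.4 0 0 0 0' 20|egrep 'eef|force|width'
python3 -m handwheel '.4 -.03 .0087 0 0;.4 -.06 .0174 0 0;.4 -.096 .0278 0 0;.4 -.096 .0278 0 0;.4 -.096 .0278 0 0' 20|egrep 'eef|force|width'
python3 -c "
from h import *
look(325,375,204,222)"
```

```text
eef_pos: [0.6103, -0.1058, 0.0423]
force: [0.2, -1.0, -0.2]
gripper_width: 0.0515
finger_force: 0.0
eef_pos: [0.5716, -0.0946, 0.0427]
force: [0.4, 0.5, 0.5]
gripper_width: 0.0515
finger_force: 0.0
[ 0.57248241 -0.09493228  0.04287552] [ 0.09054849 -0.1958871  -0.28619337] 0.05105035976740399 12.8167
204 .............##########.#######..##.wwwwbbbbbbbbbb
206 .......yyyy..#########...##########wwwwwwbbbbbbbbb
208 .....................#############.wwwwwww.bbbbbbb
210 ..wwwwwww..wwwwwwww..#############wwwwwwwwwbbbbbbb
212 wwwwwwwwwwwwwwwwwww..########..##.wwwwwww..bbbbbbb
214 wwwwwwwwwwwwwwwwwwww..#######....wwwwwww.w.bbbbbbb
216 wwwwwwwwwwwwwwwwwwww...#####.wwwwwwwwwwww.bbbbbbbb
218 wwwwwwwwwwwwwwwwwwww...#####.wwwww.........b.....#
220 wwwwwwwwwwwwwwwwwwww...#####..............####.###
```

```bash
python3 -m handwheel '.4 -.03 .0087 0 0;.4 -.06 .0174 0 0;.4 -.06 .0174 0 0;.6 -.06 .0174 0 0;.8 -.06 .0174 0 0;.8 -.06 .0174 0 0;.8 -.06 .0174 0 0;.8 -.06 .0174 0 0;.8 -.06 .0174 0 0' 20
python3 -m handwheel '.8 .0024 -.0007 0 0;.8 .0048 -.0014 0 0;.8 .0072 -.0021 0 0;.8 .0096 -.0028 0 0;.8 .0096 -.0028 0 0' 20|egrep 'eef|force'
python3 -c "
from h import *
look(325,395,194,222)"
```

```text
time: 13.57
eef_pos: [0.5492, -0.0891, 0.0431]
ee_rot: [0.442, 3.108, -0.003]
force: [0.7, -4.8, 0.7]
gripper_width: 0.0234
finger_force: 24.1
eef_pos: [0.5496, -0.0892, 0.043]
force: [-9.0, -3.5, 9.1]
finger_force: 25.2
[ 0.54954797 -0.08916334  0.04303557] [-8.88234971 -3.35677992  9.26654182] 0.023898010232884695 14.0333
194 ...#############..www...............................................ww
196 ....#############.wwww.......................................www......
198 .....############..www.............................wwwwww.bbbbbbbb....
200 .....#############..ww.....................www.......w....bbbbbbbbbb..
202 ......############..wwww..............wbbbbbbbbb.......w..wbbbbbbbbbb.
204 .......###########...ww..#.......wwwwwwwbbbbbbbbbb...........bbbbbbb..
206 .......##################.wwwwwwwwwwwwwwwbbbbbbbbbb.................#.
208 .......#################.wwwwwwwwwwwwwwwww.bbbbbbbb.........www....###
210 .........##############.wwwwwwwwwwwwwwwwwwwbbbbbbbb........wwwwwbbb.##
212 wwwwwwwww.############.wwwwwwwwwwwwwwwwwww.bbbbbbbb........wwww.bb....
214 wwwwwwww....#####..wwwwwwwwwwwwwwwwwwwwwww.bbbbbbb....................
216 wwwwwwwww...#####wwwwwwwwwwwwwwwwwwwwwwww..bbbbbbb....................
218 wwwwwwwww..######wwwwwwwwwwwwwwwww.........b.....####.................
220 wwwwwwwwww..####.wwwwwww..................###..######.................
```

```bash
python3 -m handwheel '.8 .0024 -.0007 0 0;.8 .0024 -.0007 0 0;.8 .0024 -.0007 0 0' 20|egrep 'eef|force'
python3 -m handwheel '.8 .0024 -.0007 0 0;.8 .0024 -.0007 0 0;.8 .0024 -.0007 0 0' 20|egrep 'eef|force'
python3 - <<'E'
from h import *
si=r.get_image("side");s=r.state();print(s["eef_pos"],s["force"])
hsv=cv2.cvtColor(si["color"],cv2.COLOR_BGR2HSV)
for row in (212,214,216,218):print(row,[tuple(int(a) for a in hsv[row,c]) for c in range(350,370,2)])
cv2.imwrite("pics/last.png",cv2.resize(si["color"][180:250,290:400],None,fx=7,fy=7,interpolation=cv2.INTER_CUBIC))
E
```

```text
eef_pos: [0.5503, -0.0894, 0.043]
force: [-9.1, -3.3, 10.0]
finger_force: 25.2
eef_pos: [0.5512, -0.0896, 0.043]
force: [-8.8, -3.2, 10.0]
finger_force: 25.2
[ 0.55123681 -0.08968666  0.04301684] [-8.44078733 -3.99395022 10.85114898]
212 [(0, 0, 248), (0, 1, 247), (150, 1, 246), (10, 3, 246), (10, 6, 244), (11, 8, 244), (14, 14, 243), (13, 17, 243), (6, 36, 200), (111, 109, 152)]
214 [(12, 10, 244), (12, 14, 244), (14, 16, 243), (13, 15, 243), (13, 17, 243), (12, 16, 243), (14, 16, 243), (12, 21, 241), (178, 23, 164), (111, 118, 151)]
216 [(14, 16, 243), (12, 16, 243), (14, 18, 243), (12, 16, 243), (13, 17, 242), (11, 20, 242), (11, 22, 240), (14, 27, 232), (140, 22, 139), (111, 120, 153)]
218 [(13, 22, 240), (12, 21, 240), (13, 28, 236), (11, 49, 219), (12, 51, 221), (10, 76, 194), (11, 88, 171), (11, 75, 146), (128, 43, 107), (110, 90, 131)]
```

```bash
cat >> h.py <<'E'
def bar():
    si=r.get_image("side");g=si["color"][195:245,285:335]
    hsv=cv2.cvtColor(g,cv2.COLOR_BGR2HSV);s=r.state()
    d=r.trace("rest_arm",si)
    o=[]
    if d:
        m=d[0]["mask"]; ys,xs=np.where(m); o=[int(m.sum()),int(xs.min()),xs[xs<xs.min()+12].mean().round(2),ys[xs<xs.min()+12].mean().round(2)]
    t=r.tip_of("cross_bar",si)
    print("t",round(s["time"],2),"eef",s["eef_pos"].round(4),"f",s["force"].round(1),"arm",o,"bar",[(np.round(q["position"],1),round(q["score"],2)) for q in t[:2]])
    y=(hsv[...,0]>15)&(hsv[...,0]<30)&(hsv[...,2]>170)&(hsv[...,1]<165)&(hsv[...,1]>80)
    print("tan px",y.sum(),np.argwhere(y).mean(0).round(2)+[195,285])
    h2=cv2.cvtColor(si["color"][198:225,365:400],cv2.COLOR_BGR2HSV)
    y=(h2[...,0]>15)&(h2[...,0]<33)&(h2[...,2]>150)&(h2[...,1]>120)
    print("yellow at socket",y.sum(),(np.argwhere(y)+[198,365]).tolist()[:14])
E
python3 -c "
from h import *
bar()"
python3 -m handwheel '.8 .0024 -.0007 0 0;.8 .0048 -.0014 0 0;.8 .0072 -.0021 0 0;.8 .0096 -.0028 0 0;.8 .012 -.0035 0 0;.8 .012 -.0035 0 0' 20|egrep 'eef|force'
python3 -c "
from h import *
bar()"
```

```text
t 14.63 eef [ 0.5512 -0.0896  0.043 ] f [-9.9 -3.   9.9] arm [674, 304, np.float64(310.85), np.float64(216.99)] bar [(array([223.3, 312. ]), 0.66)]
tan px 172 [219.02 309.53]
yellow at socket 5 [[198, 366], [198, 367], [198, 368], [198, 398], [198, 399]]
eef_pos: [0.5561, -0.091, 0.043]
force: [-8.9, -3.1, 9.7]
finger_force: 25.2
t 15.28 eef [ 0.556 -0.091  0.043] f [-8.4 -3.6 10.2] arm [683, 305, np.float64(311.98), np.float64(215.3)] bar [(array([219.5, 314.1]), 0.9), (array([309.8, 384.7]), 0.44)]
tan px 171 [218.73 311.85]
yellow at socket 6 [[198, 365], [198, 366], [198, 367], [198, 368], [198, 398], [198, 399]]
```

```bash
python3 -m handwheel '.8 .0024 -.0007 0 0;.8 .0048 -.0014 0 0;.8 .0072 -.0021 0 0;.8 .0096 -.0028 0 0;.8 .012 -.0035 0 0;.8 .012 -.0035 0 0' 20|egrep 'eef|force'
python3 -m handwheel '.8 .0024 -.0007 0 0;.8 .0048 -.0014 0 0;.8 .0072 -.0021 0 0;.8 .0096 -.0028 0 0;.8 .012 -.0035 0 0;.8 .012 -.0035 0 0' 20|egrep 'eef|force'
python3 -m handwheel '.8 .0024 -.0007 0 0;.8 .0048 -.0014 0 0;.8 .0072 -.0021 0 0;.8 .0096 -.0028 0 0;.8 .0096 -.0028 0 0' 20|egrep 'eef|force'
python3 -c "
from h import *
bar()"
```

```text
eef_pos: [0.5609, -0.0924, 0.043]
force: [-9.1, -2.9, 10.9]
finger_force: 25.2
eef_pos: [0.5656, -0.0938, 0.043]
force: [-9.8, -3.1, 9.7]
finger_force: 25.2
eef_pos: [0.5695, -0.0949, 0.043]
force: [-8.9, -2.6, 10.5]
finger_force: 25.2
t 16.85 eef [ 0.5695 -0.0949  0.043 ] f [-9.1 -1.6 10.1] arm [630, 311, np.float64(317.94), np.float64(215.04)] bar [(array([220.3, 319.1]), 0.59)]
tan px 185 [217.91 316.75]
yellow at socket 4 [[198, 366], [198, 367], [198, 398], [198, 399]]
```

```bash
python3 -m handwheel '.8 .0024 -.0007 0 0;.8 .0048 -.0014 0 0;.8 .0048 -.0014 0 0' 20|egrep 'eef|force'
python3 -m handwheel '.8 .0024 -.0007 0 0;.8 .0048 -.0014 0 0;.8 .0048 -.0014 0 0' 20|egrep 'eef|force'
python3 -m handwheel '.8 .0024 -.0007 0 0;.8 .0048 -.0014 0 0;.8 .0048 -.0014 0 0' 20|egrep 'eef|force'
python3 -c "
from h import *
bar()"
```

```text
eef_pos: [0.5714, -0.0954, 0.043]
force: [-9.4, -2.4, 9.5]
finger_force: 25.2
eef_pos: [0.5734, -0.0959, 0.043]
force: [-8.4, -2.5, 10.3]
finger_force: 25.2
eef_pos: [0.5753, -0.0965, 0.043]
force: [-8.4, -2.3, 9.7]
finger_force: 25.2
t 17.75 eef [ 0.5753 -0.0965  0.043 ] f [-7.2 -2.4 10.3] arm [735, 313, np.float64(319.61), np.float64(213.81)] bar [(array([221. , 325.4]), 0.88)]
tan px 173 [216.97 319.81]
yellow at socket 4 [[198, 366], [198, 367], [198, 398], [198, 399]]
```

```bash
python3 -m handwheel '.8 .0024 -.0007 0 0;.8 .0048 -.0014 0 0;.8 .0048 -.0014 0 0' 20|egrep 'eef|force'
python3 -m handwheel '.8 .0024 -.0007 0 0;.8 .0048 -.0014 0 0;.8 .0048 -.0014 0 0' 20|egrep 'eef|force'
python3 -c "
from h import *
bar()"
```

```text
eef_pos: [0.5772, -0.097, 0.043]
force: [-8.9, -1.6, 10.4]
finger_force: 25.2
eef_pos: [0.5791, -0.0976, 0.043]
force: [-8.1, -3.0, 10.1]
finger_force: 25.2
t 18.4 eef [ 0.5791 -0.0976  0.043 ] f [-8.  -3.5  9.4] arm [599, 315, np.float64(321.71), np.float64(213.68)] bar [(array([216.9, 325.4]), 0.65)]
tan px 168 [217.39 320.67]
yellow at socket 3 [[198, 367], [198, 398], [198, 399]]
```

```bash
python3 -m handwheel '.8 .0024 -.0007 0 0;.8 .0048 -.0014 0 0;.8 .0048 -.0014 0 0' 20|egrep 'eef|force'
python3 -m handwheel '.8 .0024 -.0007 0 0;.8 .0048 -.0014 0 0;.8 .0048 -.0014 0 0' 20|egrep 'eef|force'
python3 -c "
from h import *
bar()"
```

```text
eef_pos: [0.5811, -0.0981, 0.043]
force: [-8.8, -2.9, 9.4]
finger_force: 25.2
eef_pos: [0.583, -0.0987, 0.043]
force: [-9.4, -4.0, 10.3]
finger_force: 25.2
t 19.05 eef [ 0.583  -0.0987  0.0431] f [-8.9 -3.   9.9] arm [] bar [(array([214.2, 324.4]), 0.86)]
tan px 163 [216.74 322.76]
yellow at socket 2 [[198, 398], [198, 399]]
```

```bash
python3 -m handwheel '.8 .0024 -.0007 0 0;.8 .0024 -.0007 0 0' 20|egrep 'eef|force'
python3 -m handwheel '.8 .0024 -.0007 0 0;.8 .0024 -.0007 0 0' 20|egrep 'eef|force'
python3 -c "
from h import *
bar()"
```

```text
eef_pos: [0.5839, -0.099, 0.043]
force: [-9.5, -1.7, 9.6]
finger_force: 25.2
eef_pos: [0.5849, -0.0993, 0.043]
force: [-8.9, -1.5, 10.6]
finger_force: 25.2
t 19.53 eef [ 0.5849 -0.0993  0.043 ] f [-8.2 -2.2 10. ] arm [667, 316, np.float64(322.68), np.float64(210.93)] bar [(array([216.1, 326.1]), 0.74)]
tan px 159 [215.93 324.65]
yellow at socket 2 [[198, 398], [198, 399]]
```

```bash
python3 -m handwheel '.8 .0024 -.0007 0 0;.8 .0048 -.0014 0 0;.8 .0048 -.0014 0 0' 20|egrep 'eef|force'
python3 -m handwheel '.8 .0024 -.0007 0 0;.8 .0048 -.0014 0 0;.8 .0048 -.0014 0 0' 20|egrep 'eef|force'
python3 -c "
from h import *
bar()"
```

```text
eef_pos: [0.5868, -0.0998, 0.043]
force: [-8.3, -2.6, 9.4]
finger_force: 25.2
eef_pos: [0.5888, -0.1004, 0.043]
force: [-9.0, -2.3, 10.3]
finger_force: 25.1
t 20.18 eef [ 0.5889 -0.1004  0.043 ] f [-8.2 -2.   9.5] arm [567, 319, np.float64(325.63), np.float64(212.19)] bar [(array([216.6, 328.9]), 0.63)]
tan px 152 [214.91 326.71]
yellow at socket 2 [[198, 398], [198, 399]]
```

```bash
python3 -m handwheel '.8 .0024 -.0007 0 0;.8 .0048 -.0014 0 0;.8 .0048 -.0014 0 0' 20|egrep 'eef|force'
python3 -c "
from h import *
bar()"
```

```text
eef_pos: [0.5908, -0.1009, 0.043]
force: [-8.4, -2.6, 8.8]
finger_force: 25.1
t 20.58 eef [ 0.5909 -0.1009  0.043 ] f [-8.9 -2.   8.6] arm [490, 320, np.float64(326.61), np.float64(212.27)] bar [(array([216.4, 327.8]), 0.65), (array([205.1, 379.1]), 0.63)]
tan px 153 [215.41 326.12]
yellow at socket 2 [[198, 398], [198, 399]]
```

```bash
python3 -m handwheel '.8 .0024 -.0007 0 0;.8 .0048 -.0014 0 0;.8 .0048 -.0014 0 0' 20|egrep 'eef|force'
python3 - <<'E'
from h import *
si=look(365,405,198,222)
hsv=cv2.cvtColor(si["color"],cv2.COLOR_BGR2HSV)
for row in (206,208,210,212):print(row,[tuple(int(a) for a in hsv[row,c]) for c in range(378,398,2)])
u=np.array([.9606,-.278]);v=np.array([.278,.9606]);m=np.array([.6195,-.1085])
for x in (.036,.048,.06):print(x,np.round(proj(si,[*(m+x*u-.017*v),.07]),1))
im=r.get_image("top");d=r.search_frame("rest_arm",im);print(d[0]["position"] if d else None)
E
```

```text
eef_pos: [0.5928, -0.1015, 0.043]
force: [-7.9, -2.2, 9.5]
finger_force: 25.0
[ 0.59284064 -0.10152839  0.04304243] [-7.37301602 -1.78494339  9.45574063] 0.02385417359371685 20.9833
198 wwww.......wwww.w.bbbbbbbb...........w..
200 .ww..##...........bbbbbbbbbb......ww....
202 #.###bbb..........wbbbbbbbbbb...........
204 ####bbbbbb...........bbbbbbb............
206 ###bbbbbbbb..............wwww...........
208 ##bbbbbbbbb.............wwwwww..........
210 w..bbbbbbbb...........wwwwwww...........
212 ww.bbbbbbbb........wwwwwwww.............
214 ww.bbbbbbbb.............................
216 w..bbbbbbb..............................
218 ..bb.....####...........................
220 ..###..######...........................
206 [(12, 28, 139), (11, 27, 131), (11, 31, 130), (12, 26, 129), (137, 14, 128), (143, 15, 135), (6, 23, 156), (10, 33, 162), (9, 33, 133), (14, 32, 118)]
208 [(4, 30, 120), (9, 28, 120), (13, 41, 119), (13, 61, 133), (15, 127, 203), (14, 68, 219), (13, 26, 237), (13, 26, 234), (10, 41, 154), (8, 40, 116)]
210 [(9, 36, 114), (12, 33, 117), (13, 31, 116), (12, 60, 157), (16, 69, 234), (14, 25, 241), (9, 17, 241), (13, 26, 232), (9, 36, 141), (9, 34, 120)]
212 [(12, 40, 116), (11, 37, 118), (15, 31, 115), (7, 30, 154), (178, 24, 202), (161, 10, 204), (132, 22, 176), (135, 18, 141), (7, 29, 114), (12, 37, 117)]
0.036 [211.5 380.1]
0.048 [210.7 384.7]
0.06 [209.8 389.2]
None
```

```bash
cat >> h.py <<'E'
def win():
    si=r.get_image("side");hsv=cv2.cvtColor(si["color"],cv2.COLOR_BGR2HSV);s=r.state();print(s["eef_pos"].round(4),s["force"].round(1),round(s["time"],2))
    for row in range(204,218,2):print(row," ".join("%3d"%hsv[row,c,1] for c in range(378,400)))
E
python3 -m handwheel '.8 .0024 -.0007 0 0;.8 .0048 -.0014 0 0;.8 .0048 -.0014 0 0' 20|egrep 'eef|force'
python3 -m handwheel '.8 .0024 -.0007 0 0;.8 .0048 -.0014 0 0;.8 .0048 -.0014 0 0' 20|egrep 'eef|force'
python3 -m handwheel '.8 .0024 -.0007 0 0;.8 .0048 -.0014 0 0;.8 .0048 -.0014 0 0' 20|egrep 'eef|force'
python3 -c "
from h import *
win()"
```

```text
eef_pos: [0.5949, -0.1021, 0.0431]
force: [-5.5, -2.6, 8.4]
finger_force: 25.0
eef_pos: [0.5986, -0.1031, 0.0431]
force: [-0.0, -3.9, 3.8]
finger_force: 24.3
eef_pos: [0.6007, -0.1037, 0.043]
force: [-3.7, -4.2, 7.6]
finger_force: 24.7
[ 0.6007 -0.1037  0.0431] [-2.9 -4.1  6.2] 21.88
204  31  28  34  33  34  16  26  76 117 132 132 129 120 108 102  85  61  25  15  28  30  32
206  26  27  31  30  30  33  28  17  18  18  27  66  88  90  72  54  41  37  34  30  31  36
208  35  36  35  33  37  39  64 120 163 164 169 166 165 151 135 111  71  44  32  33  34  36
210  35  37  36  41  34  36  89 144 171 173 173 173 167 159 137 114  68  38  32  28  38  34
212  31  30  42  32  32  26  38  78 111 126 128 106  66  38  28  20  29  30  38  35  35  32
214  34  32  32  33  38  33  27  19  14  14  19  19  19  14  21  28  35  37  32  42  38  41
216  38  35  36  40  41  36  33  32  40  37  38  34  40  37  35  32  35  36  34  37  36  38
```

```bash
python3 -m handwheel '.7 0 0 0 0;.6 0 0 0 0;.4 0 0 0 0;.2 0 0 0 0;0 0 0 0 0;0 0 0 0 0;0 0 0 0 0;0 0 0 0 0' 20|egrep 'eef|force|width'
python3 -m handwheel '0 0 0 .04 0;0 0 0 .08 0;0 0 0 .16 0;0 0 0 .24 0;0 0 0 .32 0;0 0 0 .4 0;0 0 0 .4 0;0 0 0 .4 0'|egrep 'eef|force|width'
python3 -m handwheel '0 -.1 .2 0 0;0 -.2 .4 0 0;0 -.3 .6 0 0;0 -.3 .6 0 0;0 -.3 .6 0 0;0 -.3 .6 0 0;0 -.3 .6 0 0;0 -.3 .6 0 0;0 -.3 .6 0 0'|egrep 'eef|force|width'
python3 - <<'E'
from h import *
im=r.get_image("top"); si=r.get_image("side")
a=cv2.resize(im["color"][110:235,320:400],None,fx=5,fy=4.8,interpolation=cv2.INTER_CUBIC)
b=cv2.resize(si["color"][185:245,300:400],None,fx=3.9,fy=3.9,interpolation=cv2.INTER_CUBIC)
c=np.zeros((600,800,3),np.uint8);c[:a.shape[0],:400]=a[:600];c[:b.shape[0],405:405+b.shape[1]]=b
cv2.imwrite("pics/final.png",c);print(r.state()["time"])
E
```

```text
eef_pos: [0.6006, -0.1031, 0.0426]
force: [0.0, -0.5, 0.0]
gripper_width: 0.0853
finger_force: 0.0
eef_pos: [0.6022, -0.1037, 0.2053]
force: [0.9, 0.4, -1.9]
gripper_width: 0.0852
finger_force: 0.0
eef_pos: [0.4795, 0.1376, 0.2015]
force: [0.4, -0.5, 0.5]
gripper_width: 0.0853
finger_force: 0.0
24.0667
```

View pics/final.png

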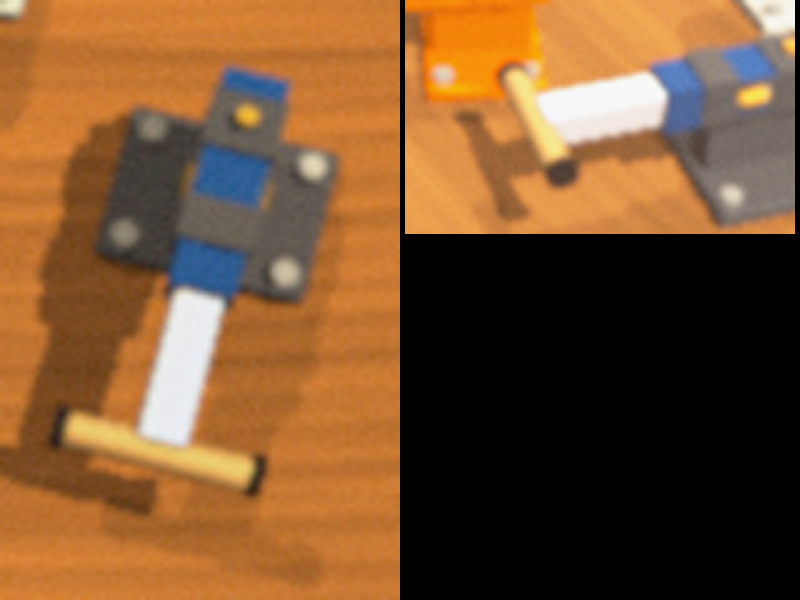

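The final view shows brass standing out on both sides of the collar, at crop (187,175) and (267,190) from the top, and the right button filling its window in the side view. The gripper is clear of everything, so I'm handing the job in.

```bash
python3 -c "
from rig import r
print(r.finish_job())"
```

```text
the job is handed in; nothing more can be done
None
```

The arm is slid in and both buttons show popped out in the socket's windows; the gripper has let go and is clear, and the job was handed in at about 24 s, though no verdict came back.

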